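# Click-test two salvaged switches and bin the one that will not latch

### The job

Two salvaged push-button switches stand on the bench; one latches and one is worn out. First click both where they stand, the one on the robot's left and then the one on its right, each button fully down and let go. Then set the one whose button springs back up upright on the floor of the blue tray, and leave the one whose button stays down standing in its place.

Things in the scene. Friction and masses are not known exactly. Their poses are not given: they have to be found in the camera images.
- switch_1_center (a point): switch 1 of two that look alike: loose grey plastic housing 52 (its x) x 40 (its y) x 44 mm high, about 160 g, round red button in the middle of its top. This point is the housing's centre, 22 mm above its underside; z up. One switch stands on the robot's left (y > 0), one on its right (y < 0); which is where varies
- switch_2_center (a point): switch 2 of two that look alike: loose grey plastic housing 52 (its x) x 40 (its y) x 44 mm high, about 160 g, round red button in the middle of its top. This point is the housing's centre, 22 mm above its underside; z up. One switch stands on the robot's left (y > 0), one on its right (y < 0); which is where varies
- button_1 (a joint): travel of switch 1's button, a 30 mm red disc on a white skirt: 0 m up (as at the start), 0.008 m fully down, which takes up to about 4.5 N. Its flat top is 57 mm above the housing's underside when up, 49 mm when down. On one of the two switches a fully pressed button stays down (sound), on the other it springs back up when let go (faulty)
- button_2 (a joint): travel of switch 2's button, a 30 mm red disc on a white skirt: 0 m up (as at the start), 0.008 m fully down, which takes up to about 4.5 N. Its flat top is 57 mm above the housing's underside when up, 49 mm when down. On one of the two switches a fully pressed button stays down (sound), on the other it springs back up when let go (faulty)
- tray_in (a point): the blue open plastic tray, fixed to the bench, 150 (its x) x 180 (its y) x 26 mm high, walls 4 mm thick, empty. This point is the centre of its inner floor; z up
Things that resemble listed ones, but are neither listed nor needed, are in the scene too. Leave any orange look-alike of the part that bears switch_2_center alone.

How it is judged:
By the outcome, as a careful person would: the job done as asked, in the order asked, and still so for the second after the job is handed in, with the robot touching nothing.
It also fails if it takes over 61 s, if anything falls off the work surface, if the arm or the gripper's body presses on something with over 40 N, if the wrist force passes 120 N, or if a joint passes its speed limit or range.

### The arm

A 6-joint arm with a two-finger parallel gripper is mounted at the origin on the work surface. World frame = base frame: x ahead of the robot, y to its left, z up, the work surface at z = 0. Lengths are in mm, angles in rad, forces in N, time in s.
With the tool pointing down it reaches from about 300 to 850 mm from the base axis. Payload 5.4 kg.
Tool frame: the origin (TCP) lies on the centre line of the jaws, within the pads' length; the fingertips stand arm.nose_length ahead of it and the grasp point (between the pads) lies 3 mm ahead of it (arm.nose_length is the distance from the TCP to the fingertips, in mm); y points along the fingers, x is the direction in which the jaws open and shut, and the axes are right-handed (so a half turn about y gives the same grasp; the last joint's range is limited). The gripper opens to 85 mm and grips with 20 to 120 N. Pads are 22 mm wide; open, the fingers measure 114 mm over their backs; the gripper's body (76 mm by 85 mm) begins 54 mm behind the grasp point. The pads swing forward as they close: fully open they stand 13 mm farther back than shut.
Start: joints at [1.083, 0.158, 1.597, -0, 1.386, -0.21], TCP at [157.699, 552.935, 253.299] pointing down, gripper open.
Joint ranges: [-2.91, 2.91], [-0.94, 2.29], [0.18, 2.7], [-1.29, 4.43], [0.17, 2.64], [-3, 3]. Speed limits (rad/s): [2.57, 2.57, 3.14, 3.14, 3.14, 3.14].

### API

Orientations are given as a rotation vector (axis times angle).
In Python, from station import arm, ik, grab_frame, camera_model, job, recognise gives the robot as it stands. Calls block until the motion is done:
- arm.move_ptp(position, orientation): joint-space move of the TCP to a pose.
- arm.move_straight(position, max_speed=150, frame=None): straight line of the TCP; frame=None keeps the orientation; max_speed is the mean speed in mm/s.
- arm.movej(angles): joint-space move.
- arm.set_gripper(opening, grasp_force=None): finger opening in mm; grasp_force is the grip in N (None keeps the last); returns when the fingers have stopped.
- arm.dwell(seconds).
- ik(position, orientation): joint angles nearest the present ones, or None.
- grab_frame(name): name is "side" or "top" or "wrist"; returns the picture (420x560x3 uint8, red, green, blue); there is no depth.
- camera_model(name): a dict with "fx", "fy", "cx", "cy" (pixels), "R" (3x3) and "t" (3): a world point X has camera coordinates R X + t; the wrist camera has in their place "tool_from_camera" (4x4, takes a point from camera to tool coordinates, whose origin is the TCP and whose axes are the tool frame's). Camera axes: x right, y down, z forward; pixel columns grow to the right and rows downward; lengths in mm; the calibration is good to about 2 mm. A picture is of the moment at which its call begins: read the wrist's pose just before it. camera_model takes no time and is no camera call.
A pose or a line that the arm cannot do raises arm.MotionError and nothing moves.
- job.hand_in(): hands the job in, once; it reports no verdict.
Trained networks look in the newest picture that a camera, given by its name, has taken for a name from the list of things; names that differ only in an ending like _2 or _b are one class to them, and where a whole thing is asked for, a point or a joint stands for the part that bears it (a point fixed in the world has none). Each returns a list of dicts, best first, with "score" (0 to 1); they miss things now and then, are a little off and sometimes report something else, mostly with a low value. They report only what shows in the picture. A call takes as long as a camera call. They do not tell look-alikes from the thing itself.
- recognise(thing, camera): "xy" ([column, row] in pixels, amid what is visible of it).
Readings, each from a call of its own:
- arm.get_time_s(): time.
- arm.get_joints(): joint angles.
- arm.get_qd(): joint speeds.
- arm.get_effort(): joint torques, N m.
- arm.get_ee_pos(): TCP position.
- arm.get_tcp_rot(): TCP orientation.
- arm.get_force(): force on the tool from outside, world axes, zero at the start.
- arm.get_moment(): the same for the moment, N m.
- arm.get_opening(): finger opening in mm.
Only numpy, scipy, OpenCV 4.12 (cv2) and the standard library are available. Lean on these libraries where they do the work, as an engineer would, in place of code of your own. Each camera call takes 0.05 s, during which the arm holds its last target.

## Working session

There is one attempt and no reset: what is moved stays moved. The work goes in short steps, each a Python script; the robot and the scene stay as the last script left them, time stands still between calls to the robot, and variables do not carry over. Pictures are saved under pics/ and viewed, and the job is handed in when it is done.

```bash
ls; mkdir -p pics; python3 - <<'E'
from station import *
import cv2
for n in ("side","top","wrist"):
    f=grab_frame(n); cv2.imwrite(f"pics/{n}0.png",f[:,:,::-1])
    for t in ("switch_1_center","button_1","tray_in"):
        try: print(n,t,[(round(d["score"],2),[round(v) for v in d["xy"]]) for d in recognise(t,n)])
        except Exception as e: print(n,t,e)
    m=camera_model(n); print({k:(v if not hasattr(v,'tolist') else v.tolist()) for k,v in m.items()})
print(arm.nose_length,arm.get_time_s(),arm.get_tcp_rot(),arm.get_opening())
E
```

```text
pics
side switch_1_center [(0.67, [350, 294])]
side button_1 [(0.76, [354, 280]), (0.44, [142, 168])]
side tray_in [(0.61, [383, 230]), (0.5, [195, 190])]
{'fx': 390.07402345779917, 'fy': 390.07402345779917, 'cx': 279.29566859036265, 'cy': 209.30990554682194, 'R': [[0.7402234076882725, -0.672187096270195, -0.015290988136986714], [-0.43360542658916157, -0.45986527308691627, -0.7749259736524048], [0.5138634456183793, 0.5802486003572432, -0.6318670121478628]], 't': [-346.8207197129374, 271.0691519444651, 400.24172097790097]}
top switch_1_center [(0.67, [386, 225])]
top button_1 [(0.75, [146, 272]), (0.67, [196, 239]), (0.61, [391, 228]), (0.51, [199, 297])]
top tray_in [(0.65, [350, 151]), (0.46, [389, 226])]
{'fx': 431.8883685373019, 'fy': 431.8883685373019, 'cx': 278.3566768751305, 'cy': 210.77126858907585, 'R': [[-0.007390063886809766, -0.9999616298245501, -0.004703810623131178], [-0.9959506447409271, 0.0077817308292218125, -0.0895642669005514], [0.0895974340920572, 0.004022877568476358, -0.9959699374279266]], 't': [61.20969581134494, 505.5141564338721, 818.9996256024601]}
wrist switch_1_center []
wrist button_1 []
wrist tray_in []
{'fx': 311.74557007596627, 'fy': 311.74557007596627, 'cx': 274.94963009939335, 'cy': 207.96686104931993, 'tool_from_camera': [[0.9999998405855811, -8.594447581118432e-05, -0.0005580702087728123, 0.343108724709551], [0.0005069460759306185, -0.2986039753316241, 0.9543769742202629, -119.5478971952853], [-0.0002486654116293714, -0.9543771049903157, -0.2986038841606305, 76.62753337606624], [0.0, 0.0, 0.0, 1.0]]}
22.0 0.6 [-1.3278771  -1.00219511  1.00211322] 85.74236331946517
```

View pics/top0.png

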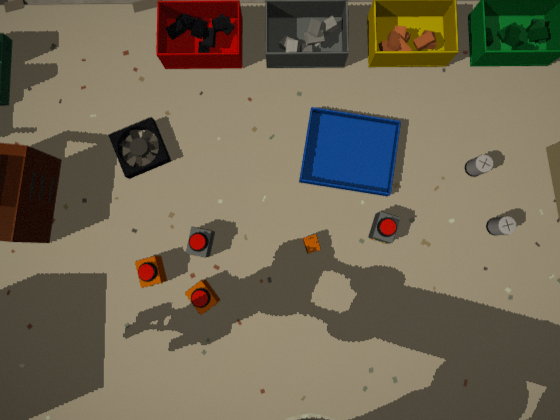

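View pics/side0.png

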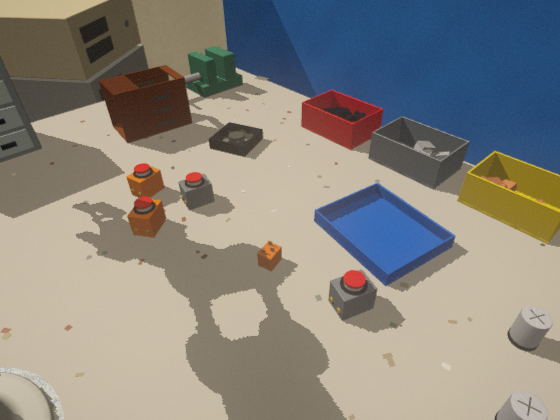

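View pics/wrist0.png

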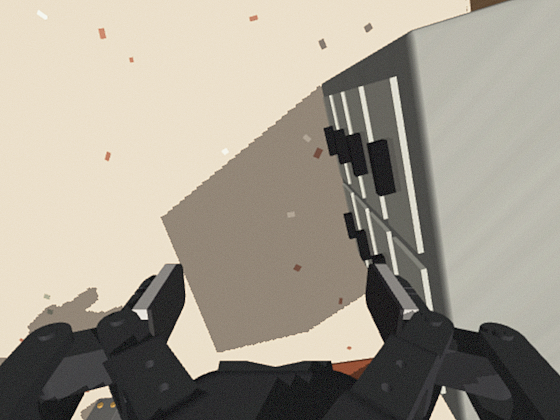

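```bash
cat > h.py <<'E'
from station import *
import numpy as np, cv2
from scipy.spatial.transform import Rotation as Rn
from scipy.optimize import least_squares
def px2w(n,uv,z):
    m=camera_model(n);R=np.array(m["R"]);t=np.array(m["t"])
    d=R.T@np.array([(uv[0]-m["cx"])/m["fx"],(uv[1]-m["cy"])/m["fy"],1]);c=-R.T@t
    return c+d*(z-c[2])/d[2]
def proj(n,X):
    m=camera_model(n);p=np.asarray(X)@np.array(m["R"]).T+np.array(m["t"])
    return np.c_[m["fx"]*p[:,0]/p[:,2]+m["cx"],m["fy"]*p[:,1]/p[:,2]+m["cy"]]
def red(img,win):
    h=cv2.cvtColor(img,cv2.COLOR_RGB2HSV);H,S,V=cv2.split(h)
    m=(((H<5)|(H>172))&(S>180)&(V>110)).astype(np.uint8)
    k=np.zeros_like(m);k[win[1]:win[3],win[0]:win[2]]=1;m*=k
    n,l,s,c=cv2.connectedComponentsWithStats(m);i=1+np.argmax(s[1:,4]);return c[i],s[i]
def down(yaw): # jaw axis x at angle yaw, y down
    x=np.array([np.cos(yaw),np.sin(yaw),0]);y=np.array([0,0,-1.]);return Rn.from_matrix(np.c_[x,y,np.cross(x,y)]).as_rotvec()
E
python3 - <<'E'
from h import *
T=cv2.imread("pics/top0.png")[:,:,::-1].copy();S=cv2.imread("pics/side0.png")[:,:,::-1].copy()
for a,b,nm in (((180,225,220,262),(180,168,210,190),"L"),((370,212,405,242),(335,265,375,295),"R")):
    ct,st=red(T,a);cs,ss=red(S,b);print(nm,ct,st,cs,ss,px2w("top",ct,57).round(1),px2w("side",cs,55.5).round(1))
print("tray",px2w("top",(350,151),10))
cr=[cv2.resize(T[y:y+70,x:x+70],(400,400),interpolation=cv2.INTER_CUBIC) for x,y in((165,208),(352,193))]
cr2=cv2.resize(T[95:205,290:410],None,fx=3,fy=3)
cv2.imwrite("pics/c0.png",np.hstack(cr)[:,:,::-1]);
print(Rn.from_rotvec(arm.get_tcp_rot()).as_matrix().round(3))
E
```

```text
L [196.89583333 241.42708333] [190 234  15  16 192] [193.125   176.53125] [186 173  15   8  96] [446.8 209.1  57. ] [444.7 207.1  55.5]
R [387.77435897 226.48717949] [380 219  16  16 195] [354.656 279.336] [345 271  20  15 125] [ 471.9 -146.2   57. ] [ 469.5 -149.6   55.5]
tray [626.16078199 -86.92321461  10.        ]
[[ 0.274  0.    -0.962]
 [ 0.962  0.     0.274]
 [ 0.    -1.    -0.   ]]
```

View pics/c0.png

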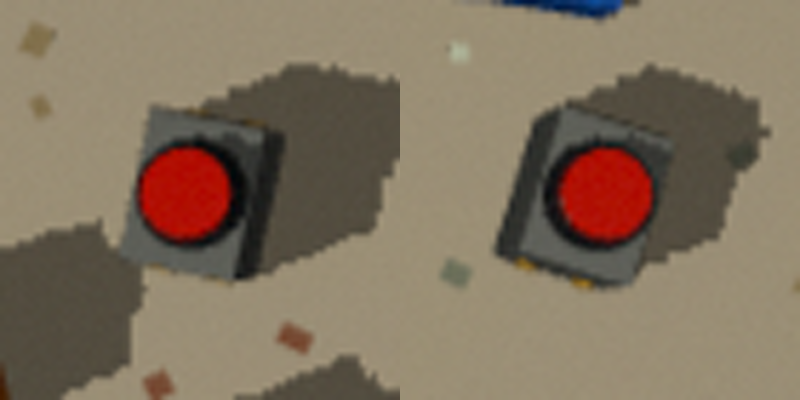

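```bash
cat >> h.py <<'E'
def press(xy,yaw,nm):
    o=down(yaw)
    arm.move_ptp([*xy,150],o)
    arm.move_straight([*xy,84],max_speed=120)
    f0=arm.get_force()[2]
    z=80.;log=[]
    while z>67.5:
        arm.move_straight([*xy,z],max_speed=40)
        f=arm.get_force()[2]-f0;p=arm.get_ee_pos()[2];log.append((z,round(p,1),round(float(f),1)))
        if abs(f)>9: break
        z-=1.0 if z>73 else .5
    arm.dwell(.15)
    print(nm,log,arm.get_force().round(1),arm.get_time_s())
E
python3 - <<'E'
from h import *
arm.set_gripper(0,40)
L=(445.8,208.1)
press(L,1.38,"L")
f=grab_frame("side");cv2.imwrite("pics/s1.png",f[150:250,100:300,::-1].repeat(4,0).repeat(4,1))
E
```

```text
L [(80.0, np.float64(80.4), 0.1), (79.0, np.float64(79.1), -0.7), (78.0, np.float64(78.1), 1.8), (77.0, np.float64(77.1), 1.4), (76.0, np.float64(76.1), 2.3), (75.0, np.float64(75.1), 3.0), (74.0, np.float64(74.1), 2.9), (73.0, np.float64(73.1), 2.5), (72.5, np.float64(72.6), 3.0), (72.0, np.float64(72.1), 3.8), (71.5, np.float64(71.6), 3.9), (71.0, np.float64(71.1), 4.1), (70.5, np.float64(71.0), 7.8), (70.0, np.float64(70.9), 10.9)] [-0.8 -0.8 11.6] 7.4
```

```bash
python3 - <<'E'
from h import *
L=(445.8,208.1)
arm.move_straight([*L,150],max_speed=120)
R=(470.7,-147.9)
press(R,1.29,"R")
f=grab_frame("side");cv2.imwrite("pics/s2.png",f[:,:,::-1])
arm.move_straight([*R,150],max_speed=120)
arm.move_ptp([470,30,260],down(1.3))
T=grab_frame("top");S=grab_frame("side")
cv2.imwrite("pics/t3.png",T[:,:,::-1]);cv2.imwrite("pics/s3.png",S[:,:,::-1])
S0=cv2.imread("pics/side0.png");r=lambda im,x,y:cv2.resize(im[y:y+70,x:x+70],(380,290),interpolation=cv2.INTER_CUBIC)
B=S[:,:,::-1]
cv2.imwrite("pics/cmp3.png",np.vstack([np.hstack([r(S0,160,155),r(S0,318,255)]),np.hstack([r(B,160,155),r(B,318,255)])]))
for a,b,nm in (((180,225,220,262),(180,165,212,195),"L"),((370,212,405,242),(335,262,375,300),"R")):
    ct,st=red(T,a);cs,ss=red(S,b);print(nm,ct,st,cs,ss)
print(arm.get_time_s())
E
```

```text
R [(80.0, np.float64(80.4), 0.4), (79.0, np.float64(79.1), -0.2), (78.0, np.float64(78.2), 2.5), (77.0, np.float64(77.0), 3.0), (76.0, np.float64(75.9), 2.1), (75.0, np.float64(74.9), 1.8), (74.0, np.float64(73.9), 1.6), (73.0, np.float64(72.9), 1.3), (72.5, np.float64(72.5), 2.6), (72.0, np.float64(72.0), 1.7), (71.5, np.float64(71.5), 2.8), (71.0, np.float64(71.0), 3.4), (70.5, np.float64(71.0), 7.6), (70.0, np.float64(71.0), 11.7)] [-3.1  1.2 11.5] 13.9583
L [196.8994709  241.30687831] [190 234  15  16 189] [193.19587629 176.50515464] [186 173  15   8  97]Traceback (most recent call last):
  File "<stdin>", line 15, in <module>
  File "h.py", line 16, in red
    n,l,s,c=cv2.connectedComponentsWithStats(m);i=1+np.argmax(s[1:,4]);return c[i],s[i]
                                                    ~~~~~~~~~^^^^^^^^^
    return _wrapfunc(a, 'argmax', axis=axis, out=out, **kwds)
    return bound(*args, **kwds)
ValueError: attempt to get argmax of an empty sequence
```

View pics/cmp3.png

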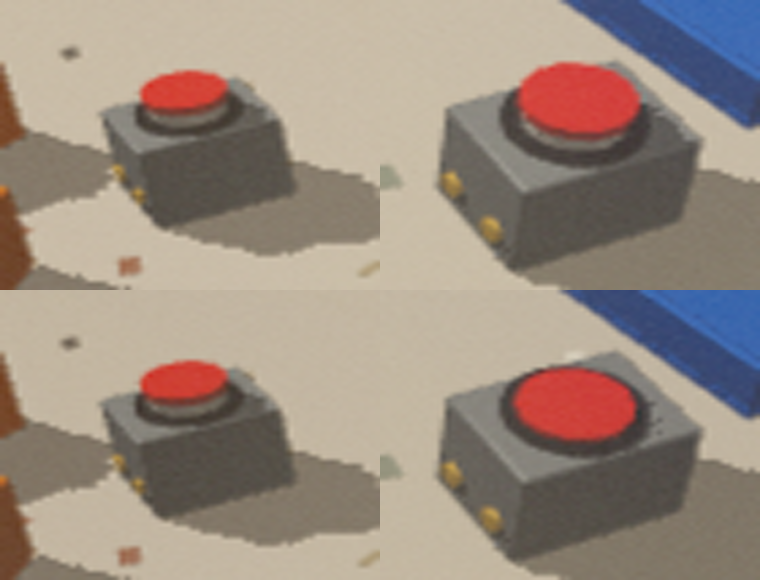

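View pics/t3.png

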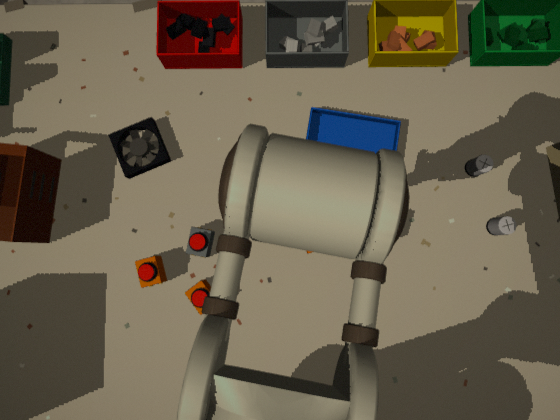

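```bash
python3 - <<'E'
from h import *
L=(445.8,208.1);o=down(1.38)
arm.set_gripper(70,40)
arm.move_ptp([*L,130],o)
f0=arm.get_force()
arm.move_straight([*L,30],max_speed=90)
print((arm.get_force()-f0).round(1))
arm.set_gripper(20,40);arm.dwell(.2)
print(arm.get_opening(),(arm.get_force()-f0).round(1))
arm.move_straight([*L,150],max_speed=100)
print(arm.get_opening(),(arm.get_force()-f0).round(1))
S=grab_frame("side");cv2.imwrite("pics/s4.png",S[:,:,::-1])
print(px2w("top",(351,152),26),arm.get_time_s())
E
```

```text
[-0.1 -0.3 -0.7]
39.59191131395401 [ 0.3 -0.5  5.9]
39.68071694368483 [-1.5 -0.2 -1.7]
[620.47056146 -86.19314659  26.        ] 20.5667
```

View pics/s4.png

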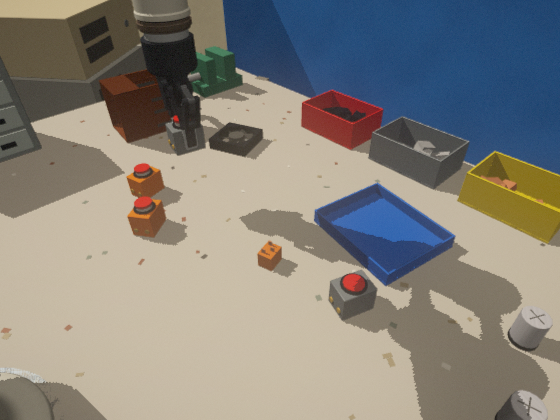

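The grey switch hangs upright in the jaws at about (185,135), and the latched switch at (352,293) has not moved. Next I place the held one in the tray.

```bash
python3 - <<'E'
from h import *
P=(620.5,-86.2);
arm.move_ptp([*P,150],down(1.45))
arm.move_straight([*P,42],max_speed=110)
arm.dwell(.2)
f0=arm.get_force()[2];z=38.;log=[]
while z>28.5:
    arm.move_straight([*P,z],max_speed=40);f=arm.get_force()[2]-f0;log.append((z,round(float(f),1)))
    if f>4: break
    z-=1.
print(log)
arm.set_gripper(65);arm.dwell(.2)
arm.move_straight([*P,150],max_speed=100)
arm.move_ptp([420,60,280],down(1.3))
S=grab_frame("side");cv2.imwrite("pics/s5.png",S[:,:,::-1])
T=grab_frame("top");cv2.imwrite("pics/t5.png",T[:,:,::-1])
print(arm.get_time_s())
E
```

```text
[(38.0, 0.5), (37.0, -0.8), (36.0, 0.2), (35.0, 0.3), (34.0, 6.3)]
27.5
```

View pics/s5.png

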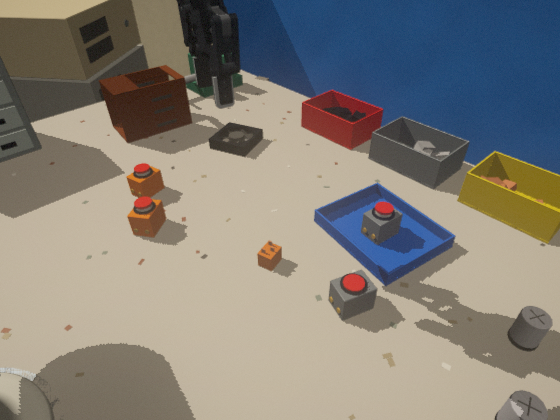

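View pics/t5.png

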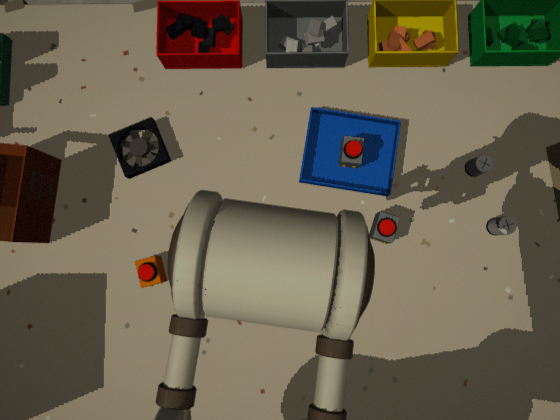

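The switch stands upright mid-tray, side view (382,222) and top view (352,150), with its button up. The latched one is still in place at side (352,293), button down.

```bash
python3 - <<'E'
from h import *
print(arm.get_force().round(1)); job.hand_in()
E
```

```text
[-0.7 -0.1 -0. ]
the job is handed in; nothing more can be done
```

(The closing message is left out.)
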